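# Turn over a nameplate in the marking jig with a spatula

## Robot

A 6-joint arm with a two-finger parallel gripper is mounted at the origin on the work surface. World frame = base frame: x ahead of the robot, y to its left, z up, the work surface at z = 0. Lengths are in m, angles in rad, forces in N, time in s.
With the tool pointing down it reaches from about 0.275 to 0.825 m from the base axis. Payload 4.9 kg.
Tool frame: the origin (TCP) lies midway between the tips of the shut fingers; the grasp point (between the pads) lies 19 mm behind it (ctrl.grip_depth is the distance from the TCP to the grasp point, in m); z points along the fingers, y is the line along which they close (so a half turn about z gives the same grasp; the last joint's range is limited). The gripper opens to 85 mm and grips with 20 to 120 N. Pads are 22 mm wide; open, the fingers measure 114 mm over their backs; the gripper's body (76 mm by 85 mm) begins 54 mm behind the grasp point. The pads swing forward as they close: fully open they stand 13 mm farther back than shut.
Start: joints at [1.023, 0.326, -0.193, 1.052, 0, 1.437], TCP at [0.221, 0.504, 0.231] pointing down, gripper open.
Joint ranges: [-2.65, 2.65], [-0.97, 1.79], [-1.3, 1.35], [-1.93, 2.1], [-1.47, 1.37], [-3.14, 3.14]. Speed limits (rad/s): [2.57, 2.57, 3.14, 3.14, 3.14, 3.14].

## Interface

Orientations are given as a unit quaternion [w, x, y, z].
In Python, from cell import ctrl gives the robot as it stands. The module is installed in compiled form; this text tells all that it offers.
- The arm moves only by the tool jog_arm, never from a script. Its arguments are lists of equal length, an entry for each row: "offset": the shift along the tool's x, y, z in cm, a list of three; "twist": the turn about the tool's z in degrees; "fingers": the opening, from 0 (shut) to 1 (fully open). A call has 1 to 20 rows; each row shifts and turns the commanded pose from where the row before left it, along the tool's axes as they then stand; what a row does not reach is not made up. A row lasts 1/8 s, in which the tool goes at most 62.5 mm and 10.7 degrees, less where a joint would pass 70% of its speed; a pose out of reach is approached as far as the arm can. A call is refused whole if a number of a shift passes 6.25 or a number of a turn 10.7, either way. A call with a gripper value outside its range is refused whole. The fingers move at their own pace and stop on an object; the grip force is fixed at half the most. Time passes only in rows, so rows that do not move let the fingers close. It gives the time, the measured TCP pose, the force, the opening and the grip force at its end, in the units of the state.
- ctrl.state(): the state, without advancing time (a new reading comes with each control period).
- ctrl.snapshot(name): name is "scene" or "top" or "wrist"; returns a dict with "pixels" (420x560x3 uint8, blue, green, red), "intrinsics" (3x3 intrinsics, pixels), "rvec" (rotation vector, rad) and "tvec" (3), from world to camera coordinates, as OpenCV has them. Camera axes: x right, y down, z forward; pixel columns grow to the right and rows downward; lengths in m; the calibration is good to about 2 mm. A picture is of the moment at which its call begins. There is no depth.
- ctrl.sign_off(): hands the job in; it is judged then, once.
Trained networks look in a picture, given as the dict that the camera call returned (one of the last four; its "shot" number tells which), for a name from the list of things; names that differ only in an ending like _2 or _b are one class to them, and where a whole thing is asked for, a point or a joint stands for the part that bears it (a point fixed in the world has none). Each returns a list of dicts, best first, with "conf" (0 to 1); they miss things now and then, are a little off and sometimes report something else, mostly with a low value. They report only what shows in the picture. A call takes as long as a camera call. They do not tell look-alikes from the thing itself.
- ctrl.trace(picture, target): "pixels" (420x560 bool, what is visible of it) and "bbox" ([left, top, width, height] in pixels, round what is visible of it).
- ctrl.landmark_of(picture, target): "position" ([column, row] in pixels: a listed point, or the origin of a listed thing).
The state is a dict: "t": time; "joint_pos": joint angles; "joint_vel": joint speeds; "effort": joint torques, N m; "tool_pos": TCP position; "eef_rot": TCP orientation; "contact_force": force on the tool from outside, world axes, zero at the start; "torque": the same for the moment, N m; "width": finger opening in m; "gripper_force": force on a finger pad.
Only numpy, scipy, OpenCV 4.12 (cv2) and the standard library are available. Lean on these libraries where they do the work, as an engineer would, in place of code of your own. Each camera call takes 0.05 s, during which the arm holds its last target. There are 200 camera calls.

## Task

The metal nameplate on the low shelf of the white jig has been marked on its upper face and now needs its blank face up. Take the spatula from its stand, work its blade under the plate's free edge and flip the plate over the step so that it lies on the high deck blank side up, then push it with the spatula flush against the rail and seat it there with a push of about 9 N for a moment. Put the spatula back in its stand; never press the plate with more than 12 N or the jig with more than 20 N, touch the plate with the spatula only, and leave the other things on the bench alone.

Things in the scene. Friction and masses are not known exactly. Their poses are not given: they have to be found in the camera images.
- plate: Bevelled metal nameplate, 80 (x) x 90 (y) x 10 mm, about 0.19 kg; origin at its centre; z out of the marked face (dark frame and bars). Bevels 2.5 mm high, 5 mm wide round both faces, a 5 mm upright band between: a blade can wedge under any edge. Starts loose on the jig's low shelf, x roughly along the jig's x, far edge 0 to 22 mm short of the step.
- jig: Fixed rigid white jig, 130 mm wide (y), no side walls; origin on its underside at the step, mid-width, z up. Low shelf: x -150 to 0, top z = 24 mm. Step: wall at x = 0, 10 mm high. High deck: x 0 to 150, top z = 34 mm. Across the deck a rail, 14 mm thick, 13 high, square to x, clamped so that its near face is anywhere from x = 92 to 132 mm: its place is not reported and must be felt or seen.
- spatula: Spatula, 0.15 kg; origin in the handle, x towards the blade, z up. Black handle bar 20 mm wide (y), 24 high (z -12 to 12), x -65 to 35 mm, to be gripped about the origin. Steel shank, then a blade 80 long, 60 wide, 2 mm thick, sloping down forward by 15 degrees; its front lower edge is at x = 130, z = -48 mm, its rear at x = 53, z = -26. Starts in its stand, handle level.
- rest: Fixed grey stand of the spatula; origin on the bench, z up, x the way the spatula points. At x = -50 mm a saddle 14 mm long carries the handle's tail: floor at z = 36 mm, cheeks 30 mm apart (y = -15 and 15) up to z = 48 mm. Parked: tail in the saddle, blade edge on the bench, spatula origin at about x = 0, y = 0, z = 48 mm.
- stack: Stack of four spare nameplates, 80 x 90 x 40 mm, origin at the centre of its underside. To be left alone.
- cleaner: White bottle with a black cap, 60 mm across, 160 mm tall, origin at the centre of its underside. To be left alone.
- driver: Screwdriver with black handle, 200 mm long, lying on the bench, origin under its middle. To be left alone.
Things that resemble listed ones, but are neither listed nor needed, are in the scene too. Of the things shaped like the plate, the metal one is meant.

How it is judged:
On the way, in this order (a step that is already met when the one before it is completed fails the run):
1. the plate has been turned over: it lies flat on the deck, marked face down (angle between plate's own z axis and vertical above 3.07 rad and z of plate in the frame of jig between 0.0365 and 0.0425 m and linear speed of plate below 0.02 m/s), for 0.1 s.
2. the turned plate is home and square, pressed against the rail with over 5 N (angle between plate's own z axis and vertical above 3.07 rad and z of plate in the frame of jig between 0.0365 and 0.0425 m and (x of rail_c0 in the frame of plate between -0.05 and -0.044 m or x of rail_c0 in the frame of plate between 0.044 and 0.05 m) and y of plate in the frame of jig between -0.02 and 0.02 m and angle between the x axis of plate and the x axis of jig, either way round below 0.06 rad and contact force between plate and rail_c0 above 5 N), for 0.2 s.
At the end, for the whole second after the job is handed in: Plate flat on the deck, marked face down, edge on the rail (gap under 3 mm, at most 20 mm off the middle, square within 3.4 degrees); spatula back in its stand (origin within 25 mm along, 12 mm across, 6 mm in height of its parked place, level within 7 degrees); both at rest (angle between plate's own z axis and vertical above 3.07 rad and z of plate in the frame of jig between 0.0365 and 0.0425 m and (x of rail_c0 in the frame of plate between -0.05 and -0.044 m or x of rail_c0 in the frame of plate between 0.044 and 0.05 m) and y of plate in the frame of jig between -0.02 and 0.02 m and angle between the x axis of plate and the x axis of jig, either way round below 0.06 rad and x of spatula in the frame of rest between -0.025 and 0.025 m and y of spatula in the frame of rest between -0.012 and 0.012 m and z of spatula in the frame of rest between 0.042 and 0.054 m and angle between spatula's own z axis and vertical below 0.12 rad and linear speed of each of plate, spatula below 0.01 m/s); the robot touches nothing.
It fails at once if the gripper or arm touches the plate (contact force between any of the fingers, the arm and plate above 0.3 N).
It fails at once if the spatula presses the jig or rail with more than 20 N (contact force between spatula and jig above 20 N or contact force between spatula and rail_c0 above 20 N).
It fails at once if the spatula presses the plate with more than 12 N (contact force between spatula and plate above 12 N).
It fails at once if the plate falls off the jig (z of plate in the frame of jig below 0.02 m).
It fails at once if the spare stack, bottle or screwdriver is disturbed (distance of any of stack, cleaner, driver from where it was at the start of the episode above 0.02 m).
It also fails if it takes over 70 s, if anything falls off the work surface, if the arm or the gripper's body presses on something with over 40 N, if the wrist force passes 120 N, or if a joint passes its speed limit or range.

## Working session

There is one attempt and no reset: what is moved stays moved. The work goes in short steps, Python scripts to look and compute and a tool call to move; the robot and the scene stay as the last step left them, time stands still between calls to the robot, and variables do not carry over. Pictures are saved under pics/ and viewed, at most 10 in all, crops included, and the job is handed in when it is done.

Besides the shell and the picture viewer there is one more tool, called after "Call:" as name([rows], argument=value, ...), one row to a line, values as JSON. jog_arm: Moves the arm, as the interface text tells. Its arguments: {"type":"object","properties":{"offset":{"type":"array"},"twist":{"type":"array"},"fingers":{"type":"array"}},"required":["offset","twist","fingers"]}

```bash
mkdir -p pics; cat > h.py <<'E'
import numpy as np, cv2
from cell import ctrl
from scipy.spatial.transform import Rotation as R
def snap(n,f=None):
    p=ctrl.snapshot(n)
    if f: cv2.imwrite(f'pics/{f}.png',p["pixels"])
    return p
def toz(p,px,z):
    px=np.atleast_2d(np.array(px,float)); K=p["intrinsics"];Rm=cv2.Rodrigues(np.array(p["rvec"],float))[0];t=np.array(p["tvec"],float).ravel()
    C=-Rm.T@t; d=(Rm.T@np.linalg.inv(K)@np.c_[px,np.ones(len(px))].T).T
    return C+d*((z-C[2])/d[:,2])[:,None]
def st():
    s=ctrl.state(); q=s["eef_rot"]; r=R.from_quat([q[1],q[2],q[3],q[0]])
    print('t',s["t"],'p',np.round(s["tool_pos"],4),'R',np.round(r.as_matrix(),3).tolist(),'F',np.round(s["contact_force"],2),'w',s["width"],s["gripper_force"])
    return s,r
E
python3 - <<'E'
from h import *
st()
ims=[]
for n in("scene","top"):
    p=snap(n); ims.append(p["pixels"])
    for o in("plate","jig","spatula","rest","stack","cleaner","driver"):
        l=ctrl.landmark_of(p,o); t=ctrl.trace(p,o)
        z={"plate":.029,"jig":0,"spatula":.048}.get(o,0)
        print(n,o,[(np.round(x["position"]).tolist(),round(x["conf"],2),np.round(toz(p,x["position"],z)[0],3).tolist()) for x in l[:4]],[(x["bbox"],round(x["conf"],2)) for x in t[:4]])
cv2.imwrite('pics/a.png',ims[0]);cv2.imwrite('pics/b.png',ims[1])
E
```

```text
t 0.0 p [0.2208 0.5031 0.2305] R [[-0.916, 0.402, -0.001], [0.402, 0.916, -0.001], [0.0, -0.002, -1.0]] F [ 0.21  0.46 -0.15] w 0.08542620957984728 0.0
scene plate [([299.0, 260.0], 0.97, [0.622, 0.001, 0.029]), ([159.0, 216.0], 0.92, [0.411, -0.343, 0.029]), ([148.0, 304.0], 0.81, [0.661, -0.391, 0.029]), ([180.0, 165.0], 0.79, [0.248, -0.269, 0.029])] [([131.0, 284.8, 33.0, 37.2], 0.82), ([165.3, 151.7, 34.1, 32.3], 0.8), ([279.9, 243.3, 44.3, 38.9], 0.78), ([140.6, 200.4, 39.4, 33.5], 0.78)]
scene jig [([319.0, 257.0], 0.56, [0.608, 0.06, 0.0]), ([442.0, 260.0], 0.32, [0.687, 0.382, 0.0])] [([254.7, 214.0, 122.4, 88.4], 0.69), ([431.2, 226.6, 32.4, 41.5], 0.21)]
scene spatula [([228.0, 204.0], 0.68, [0.425, -0.153, 0.048]), ([429.0, 197.0], 0.62, [0.515, 0.397, 0.048])] [([206.6, 193.5, 71.4, 17.2], 0.63)]
scene rest [([235.0, 214.0], 0.7, [0.43, -0.139, 0.0]), ([316.0, 260.0], 0.37, [0.616, 0.051, 0.0])] [([205.8, 200.8, 22.0, 25.0], 0.61)]
scene stack [([425.0, 198.0], 0.95, [0.489, 0.41, 0.0])] [([412.9, 178.3, 32.5, 29.1], 0.66), ([255.3, 213.5, 122.8, 87.2], 0.59)]
scene clea
[... 433 characters left out ...]
8, 34.9, 40.8], 0.87), ([390.1, 219.2, 41.7, 43.6], 0.72), ([359.8, 281.2, 45.3, 47.5], 0.72), ([416.5, 124.0, 35.8, 39.9], 0.61)]
top jig [([254.0, 153.0], 0.59, [0.61, 0.062, 0.0])] []
top spatula [([335.0, 226.0], 0.94, [0.426, -0.143, 0.048])] [([280.2, 220.3, 79.3, 24.0], 0.56)]
top rest [([329.0, 228.0], 0.6, [0.421, -0.133, 0.0]), ([276.0, 144.0], 0.24, [0.635, 0.005, 0.0])] [([342.1, 220.7, 21.7, 20.5], 0.72)]
top stack [([113.0, 198.0], 0.96, [0.487, 0.42, 0.0])] [([83.5, 175.5, 52.6, 44.9], 0.86)]
top cleaner [([133.0, 125.0], 0.8, [0.675, 0.377, 0.0])] [([106.8, 106.1, 40.7, 31.8], 0.57), ([341.0, 217.6, 23.9, 21.4], 0.21)]
top driver [([202.0, 223.0], 0.7, [0.428, 0.19, 0.0])] []
```

```bash
python3 - <<'E'
import cv2,numpy as np
b=cv2.imread('pics/b.png');a=cv2.imread('pics/a.png')
cv2.imwrite('pics/b2.png',cv2.resize(b[90:260,180:400],None,fx=3.5,fy=3.5,interpolation=cv2.INTER_CUBIC))
E
```

```text
(no output)
```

View pics/a.png

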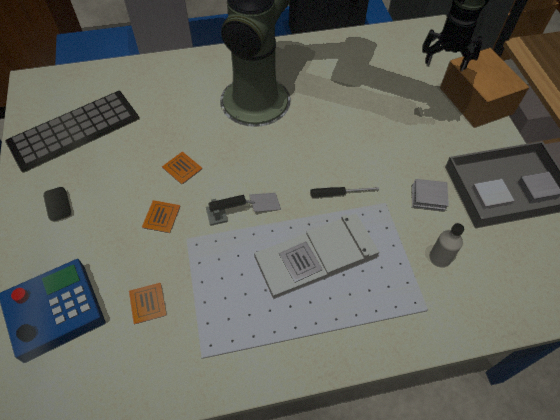

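View pics/b2.png

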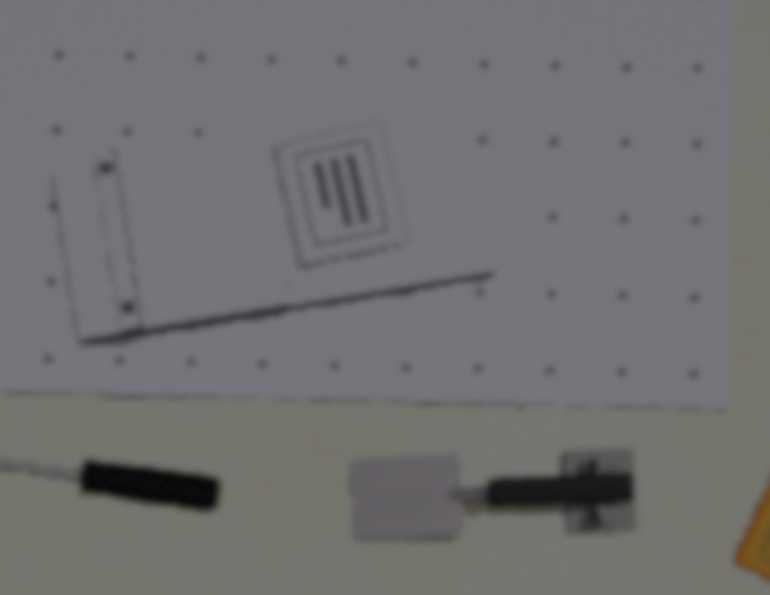

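Candidates for the plate, in scene pixels: (299,260) grey on the white jig, and orange ones at (159,216), (148,304) and (180,165). There are also grey and white ones in the tray at (493,193) and (541,187). Only (299,260) is metal and lying on the jig's low shelf, and the enlarged crop shows its dark frame and bars. The spatula sits at (228,204) with its blade pointing to +y, and the jig's rail is at its +y end.

Call:
jog_arm([
  [0,0,0],
  [0,0,0],
  [0,0,0],
  [0,0,0],
  [0,0,0],
  [0,0,0],
  [0,0,0],
  [-5.5,1.7,0],
  [-5.5,1.7,0],
  [-5.5,1.7,0],
  [-5.5,1.7,0],
  [-5.5,1.7,0],
  [-5.5,1.7,0],
  [-5.5,1.7,0],
  [-5.5,1.7,0],
  [-5.5,1.7,0],
  [-5.5,1.7,0],
  [-5,1.7,0],
  [0,0,0],
], twist=[9.5,9.5,9.5,9.5,9.5,9.5,9.5,0,0,0,0,0,0,0,0,0,0,0,0], fingers=[1,1,1,1,1,1,1,1,1,1,1,1,1,1,1,1,1,1,1])

```text
t: 3.88
tool_pos: [0.4072, -0.1003, 0.2314]
eef_rot: [0.001, 0.71, 0.704, 0.0]
contact_force: [0.1, 0.8, 0.2]
width: 0.0852
gripper_force: 0.0
```

```bash
python3 - <<'E'
from h import *
st()
p=snap("wrist"); im=p["pixels"].copy()
Rm=cv2.Rodrigues(np.array(p["rvec"]))[0]; print("C",(-Rm.T@np.array(p["tvec"]).ravel()).round(3),Rm.round(2).tolist())
for o in("spatula","rest","plate","jig"):
    for x in ctrl.landmark_of(p,o)[:2]:
        print(o,x["position"],round(x["conf"],2),toz(p,x["position"],{"spatula":.048,"plate":.029}.get(o,0)).round(4)); cv2.circle(im,tuple(int(v) for v in x["position"]),4,(0,0,255),1)
cv2.imwrite('pics/w1.png',np.clip(im.astype(float)*1.6,0,255).astype('uint8')); np.save('w1.npy',p,allow_pickle=True)
E
```

```text
t 3.875 p [ 0.4072 -0.1003  0.2314] R [[0.009, 1.0, 0.001], [1.0, -0.009, -0.001], [-0.001, 0.001, -1.0]] F [0.11 0.77 0.24] w 0.08522586695114202 0.0
C [ 0.408 -0.021  0.374] [[1.0, -0.01, 0.0], [-0.01, -0.95, 0.31], [-0.0, -0.31, -0.95]]
spatula [283.5, 214.1] 0.56 [[ 0.415  -0.1373  0.048 ]]
spatula [460.4, 37.5] 0.41 [[0.5854 0.041  0.048 ]]
plate [157.8, 289.7] 0.9 [[ 0.2502 -0.2478  0.029 ]]
plate [270.0, 332.2] 0.76 [[ 0.3963 -0.317   0.029 ]]
jig [462.8, 36.9] 0.63 [[0.614  0.0507 0.    ]]
```

View pics/w1.png

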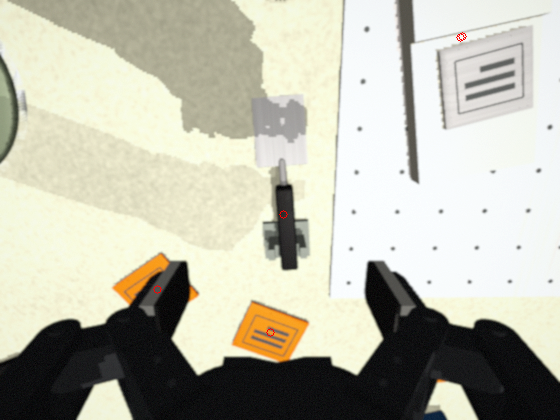

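The wrist view shows the spatula handle at about (285,225), the blade edge at (251–304,96), the metal plate centred near (486,76), and the step line running from (414,44) to (550,12).

```bash
python3 - <<'E'
from h import *
p=np.load('w1.npy',allow_pickle=True).item()
def s(n,px,z): print(n,toz(p,px,z).round(4).tolist())
s("tail",[[281,270],[297,269]],.06); s("front",[[276,185],[291,185]],.06); s("blade",[[251,97],[304,95]],.001)
s("step",[[414,44],[550,12]],.034); s("shelf near edge",[[413,46],[418,182]],.024)
s("plate top",[[438,49],[531,26],[534,105],[445,128]],.034)
cv2.imwrite('pics/w1c.png',cv2.resize(np.clip(p["pixels"][0:200,380:560].astype(float)*1.0,0,255).astype('uint8'),None,fx=3,fy=3,interpolation=cv2.INTER_CUBIC))
E
```

```text
tail [[0.4117, -0.2023, 0.06], [0.4304, -0.2012, 0.06]]
front [[0.4069, -0.1001, 0.06], [0.4229, -0.1002, 0.06]]
blade [[0.3787, -0.0096, 0.001], [0.4401, -0.008, 0.001]]
step [[0.5472, 0.0382, 0.034], [0.6769, 0.0652, 0.034]]
shelf near edge [[0.5505, 0.0381, 0.024], [0.575, -0.1071, 0.024]]
plate top [[0.5721, 0.0334, 0.034], [0.6612, 0.0532, 0.034], [0.6828, -0.0214, 0.034], [0.5917, -0.0444, 0.034]]
```

View pics/w1c.png

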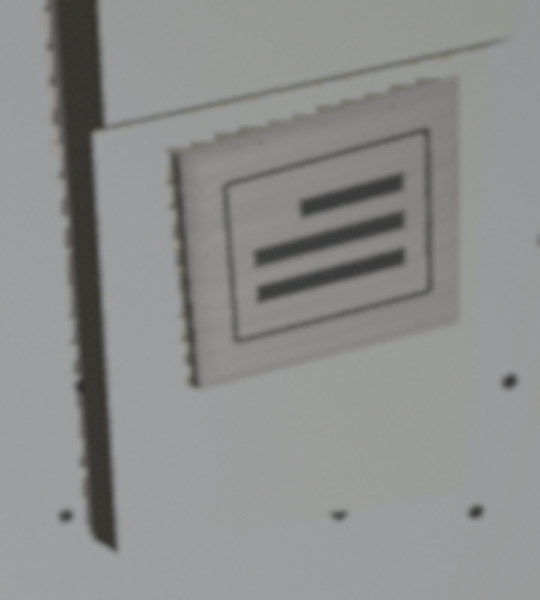

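Call:
jog_arm([
  [4,4,0],
  [4,4,0],
  [4,4,0],
  [4,4,0],
  [3,4,0],
  [0,0,0],
  [0,0,0],
], twist=[0,0,0,0,0,0,0], fingers=[1,1,1,1,1,1,1])

```text
t: 5.0
tool_pos: [0.6054, 0.0931, 0.231]
eef_rot: [-0.0, 0.708, 0.706, -0.001]
contact_force: [-0.3, 0.3, -0.1]
width: 0.0854
gripper_force: 0.0
```

```bash
python3 - <<'E'
from h import *
st()
p=snap("wrist"); np.save('w2.npy',p,allow_pickle=True)
cv2.imwrite('pics/w2.png',cv2.resize(p["pixels"],None,fx=1.4,fy=1.4,interpolation=cv2.INTER_CUBIC))
E
```

```text
t 5.0 p [0.6054 0.0931 0.231 ] R [[0.002, 1.0, -0.002], [1.0, -0.002, -0.0], [-0.0, -0.002, -1.0]] F [-0.32  0.29 -0.06] w 0.08542756347488423 0.0
```

View pics/w2.png

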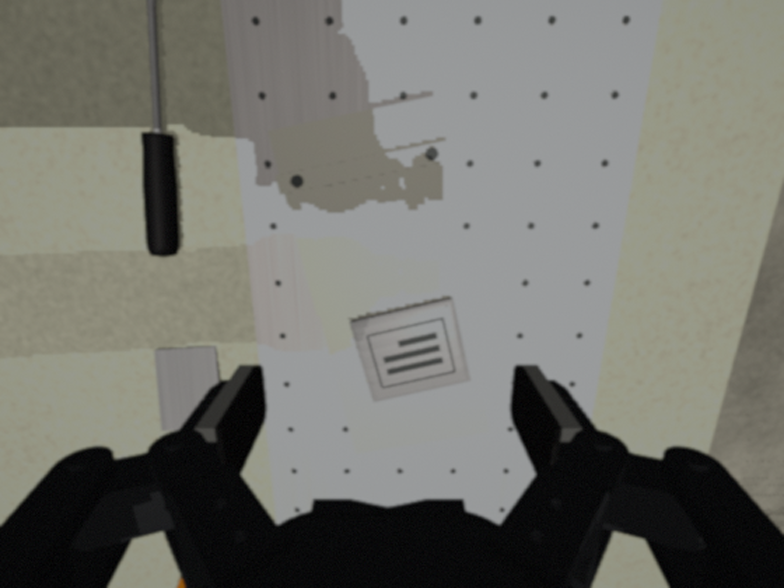

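```bash
python3 - <<'E'
from h import *
p=np.load('w2.npy',allow_pickle=True).item()
g=cv2.cvtColor(p["pixels"],cv2.COLOR_BGR2GRAY)[50:300,160:350]
g=cv2.createCLAHE(8,(4,4)).apply(g)
cv2.imwrite('pics/w2c.png',cv2.resize(g,None,fx=2.4,fy=2.4,interpolation=cv2.INTER_CUBIC))
def s(n,px,z): r=toz(p,np.array(px)/1.4,z);print(n,r.round(4).tolist(), np.degrees(np.arctan2(r[1,1]-r[0,1],r[1,0]-r[0,0])).round(2))
s("bolts",[[297,181],[431,154]],.048)
s("plate far",[[350,320],[452,297]],.0315);s("plate near",[[375,401],[469,379]],.0315)
E
```

```text
bolts [[0.538, 0.1505, 0.048], [0.6374, 0.1695, 0.048]] 10.86
plate far [[0.5727, 0.0319, 0.0315], [0.6603, 0.0529, 0.0315]] 13.5
plate near [[0.5935, -0.049, 0.0315], [0.6793, -0.026, 0.0315]] 14.97
```

View pics/w2c.png

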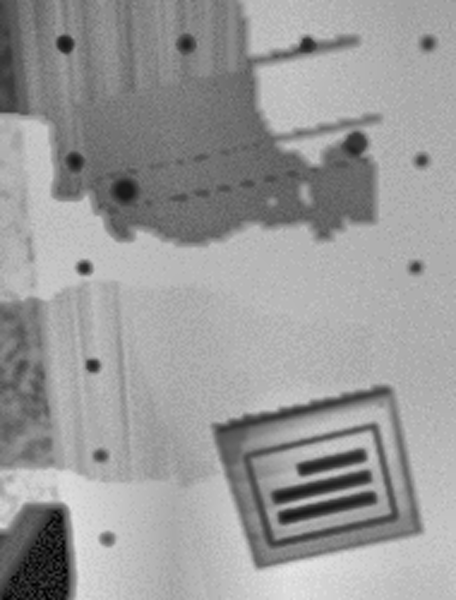

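Rail, step and plate are consistent with the given sizes. Jig yaw is about 100.7°, the step middle is near (0.612,0.052), the rail face is at about x = 104 mm, and the plate's far edge is about 11 mm short of the step. Next I grip the spatula at (0.417,-0.1365), heading 93.4°.

Call:
jog_arm([
  [-4.6,-3.8,0],
  [-4.6,-3.8,0],
  [-4.6,-3.8,0],
  [-4.6,-3.8,0],
  [-4.6,-3.7,0],
  [0,0,4],
  [0,0,4],
  [0,0,4],
  [0,0,4],
  [0,0,2.3],
  [0,0,1],
  [0,0,1],
  [0,0,0],
], twist=[-3.3,0,0,0,0,0,0,0,0,0,0,0,0], fingers=[1,1,1,1,1,1,1,1,1,1,1,1,1])

```text
t: 6.68
tool_pos: [0.4275, -0.1457, 0.0285]
eef_rot: [0.0, 0.688, 0.726, 0.0]
contact_force: [-0.9, -0.3, 0.6]
width: 0.0855
gripper_force: 0.0
```

```bash
python3 - <<'E'
from h import *
st()
p=snap("wrist"); np.save('w3.npy',p,allow_pickle=True)
cv2.imwrite('pics/w3.png',p["pixels"])
E
```

```text
t 6.675 p [ 0.4275 -0.1457  0.0285] R [[-0.054, 0.999, 0.0], [0.999, 0.054, -0.0], [-0.0, 0.0, -1.0]] F [-0.88 -0.33  0.65] w 0.08545960381306161 0.0
```

View pics/w3.png

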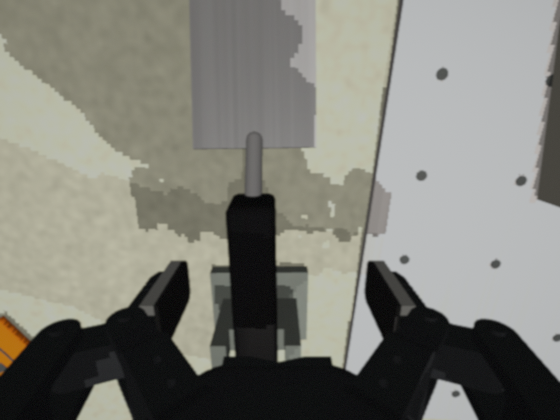

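```bash
python3 - <<'E'
from h import *
p=np.load('w3.npy',allow_pickle=True).item()
r=R.from_matrix([[-0.054, 0.999, 0.0], [0.999, 0.054, -0.0], [0,0,-1]])
def s(n,px,z): w=toz(p,px,z);print(n,w.round(4).tolist(),'tool',r.inv().apply(w-[0.4275,-0.1457,0.0285]).round(4).tolist())
s("front",[[228,207],[275,207]],.06); s("mid",[[233,320],[276,318]],.06); s("bladerear",[[193,149],[315,147]],.022)
E
```

```text
front [[0.4069, -0.1044, 0.06], [0.425, -0.1034, 0.06]] tool [[0.0424, -0.0184, -0.0315], [0.0424, -0.0002, -0.0315]]
mid [[0.4093, -0.1565, 0.06], [0.4281, -0.1544, 0.06]] tool [[-0.0098, -0.0187, -0.0315], [-0.0087, 0.0001, -0.0315]]
bladerear [[0.3839, -0.0883, 0.022], [0.4433, -0.0841, 0.022]] tool [[0.0597, -0.0404, 0.0065], [0.0607, 0.0191, 0.0065]]
```

Call:
jog_arm([
  [0.7,-0.95,0.1],
  [0,0,0],
  [0,0,0],
  [0,0,0],
  [0,0,0],
  [0,0,0],
  [0,0,0],
  [0,0,0],
  [0,0,0],
  [0,0,0],
  [0,0,0],
], twist=[0,0,0,0,0,0,0,0,0,0,0], fingers=[1,0,0,0,0,0,0,0,0,0,0])

```text
t: 8.1
tool_pos: [0.4183, -0.1393, 0.0275]
eef_rot: [0.0, 0.688, 0.726, 0.0]
contact_force: [0.7, 0.2, 6.0]
width: 0.0194
gripper_force: 58.9
```

Call:
jog_arm([
  [0,0,-2],
  [0,0,-4],
  [0,0,-4],
  [0,0,-2],
  [-1.36,4.84,0],
  [-1.36,4.84,0],
  [-1.36,4.84,0],
  [-1.36,4.84,0],
  [-1.36,4.84,0],
  [0,0,0],
  [0,0,3],
  [0,0,3],
  [0,0,0],
  [0,0,0],
], twist=[0,0,0,0,0,0,0,0,0,-7.6,0,0,0,0], fingers=[0,0,0,0,0,0,0,0,0,0,0,0,0,0])

```text
t: 9.85
tool_pos: [0.6631, -0.194, 0.0876]
eef_rot: [-0.0, 0.638, 0.77, -0.0]
contact_force: [0.2, 0.2, -1.4]
width: 0.0194
gripper_force: 59.2
```

```bash
python3 - <<'E'
from h import *
st()
p=snap("wrist"); np.save('w4.npy',p,allow_pickle=True)
cv2.imwrite('pics/w4.png',cv2.resize(p["pixels"],None,fx=1.4,fy=1.4,interpolation=cv2.INTER_CUBIC))
E
```

```text
t 9.85 p [ 0.6631 -0.194   0.0876] R [[-0.185, 0.983, -0.0], [0.983, 0.185, -0.0], [-0.0, -0.0, -1.0]] F [ 0.21  0.2  -1.38] w 0.019399614545642416 59.15741443634033
```

View pics/w4.png

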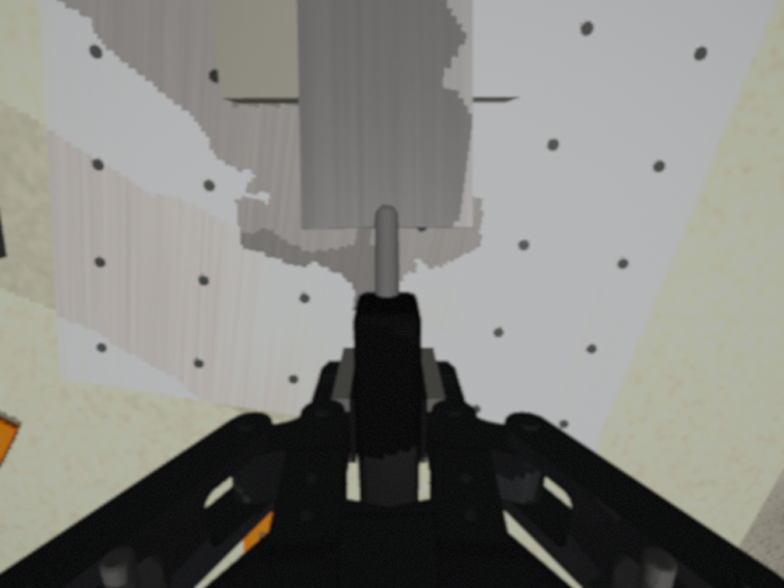

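```bash
python3 - <<'E'
from h import *
p=np.load('w4.npy',allow_pickle=True).item()
r=R.from_matrix([[-0.185, 0.983, -0.0], [0.983, 0.185, -0.0],[0,0,-1]])
def s(n,px,z): w=toz(p,np.array(px)/1.4,z);print(n,w.round(4).tolist(),'tool',r.inv().apply(w-[0.6631,-0.194,0.0876]).round(4).tolist())
s("jigend",[[224,97],[520,97]],.024); s("bladerear",[[302,228],[474,226]],.082)
E
```

```text
jigend [[0.5729, -0.1076, 0.024], [0.7028, -0.0831, 0.024]] tool [[0.1016, -0.0726, 0.0636], [0.1017, 0.0596, 0.0636]]
bladerear [[0.6242, -0.1475, 0.082], [0.6835, -0.1356, 0.082]] tool [[0.0529, -0.0296, 0.0056], [0.0536, 0.0308, 0.0056]]
```

Call:
jog_arm([
  [0,0,2],
  [0,0,1],
  [0,0,0.4],
  [0,0,0],
  [0,0,0],
], twist=[0,0,0,0,0], fingers=[0,0,0,0,0])

```text
t: 10.52
tool_pos: [0.6634, -0.1946, 0.0544]
eef_rot: [0.001, 0.638, 0.77, -0.0]
contact_force: [-2.4, -3.9, 5.2]
width: 0.0189
gripper_force: 60.2
```

Call:
jog_arm([
  [0,0,0.05],
  [0,0,0.05],
  [0,0,0],
], twist=[0,0,0], fingers=[0,0,0])

```text
t: 10.9
tool_pos: [0.6637, -0.1947, 0.0531]
eef_rot: [0.001, 0.638, 0.77, -0.0]
contact_force: [-2.6, -4.8, 6.1]
width: 0.0192
gripper_force: 60.4
```

Call:
jog_arm([
  [0,0,0.03],
  [0,0,0.03],
  [0,0,0],
], twist=[0,0,0], fingers=[0,0,0])

```text
t: 11.28
tool_pos: [0.6638, -0.1946, 0.0524]
eef_rot: [0.001, 0.638, 0.77, 0.0]
contact_force: [-0.6, -4.4, 5.6]
width: 0.0191
gripper_force: 60.2
```

Call:
jog_arm([
  [0,0,-0.05],
  [0,0,-0.05],
  [0,0,0],
], twist=[0,0,0], fingers=[0,0,0])

```text
t: 11.65
tool_pos: [0.6635, -0.1939, 0.0528]
eef_rot: [0.0, 0.638, 0.77, 0.0]
contact_force: [1.3, -2.9, 2.9]
width: 0.0194
gripper_force: 60.0
```

```bash
python3 - <<'E'
from h import *
st()
p=snap("scene"); K=p["intrinsics"]
cv2.imwrite('pics/s5.png',cv2.resize(p["pixels"][190:310,230:390],None,fx=4.8,fy=4.8,interpolation=cv2.INTER_CUBIC))
E
```

```text
t 11.65 p [ 0.6635 -0.1939  0.0528] R [[-0.185, 0.983, 0.001], [0.983, 0.185, -0.0], [-0.0, 0.001, -1.0]] F [ 1.33 -2.89  2.91] w 0.019370672916185078 59.973578453063965
```

View pics/s5.png

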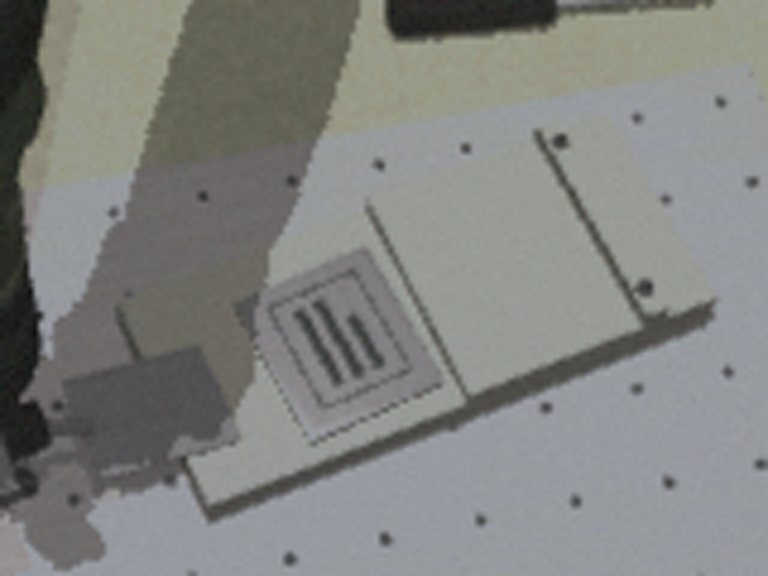

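Scene crop: the blade edge lies on the low shelf at about (205–238, 345–440), just short of the plate's free edge (245–312, 320–440).

Call:
jog_arm([
  [0.3,0,0],
  [0.4,0,0],
  [0.4,0,0],
  [0.4,0,0],
  [0.4,0,0],
  [0.4,0,0],
  [0.3,0,0],
  [0,0,0],
], twist=[0,0,0,0,0,0,0,0], fingers=[0,0,0,0,0,0,0,0])

```text
t: 12.7
tool_pos: [0.6581, -0.1677, 0.0526]
eef_rot: [-0.0, 0.638, 0.77, 0.0]
contact_force: [-0.2, -1.3, 3.2]
width: 0.0193
gripper_force: 59.9
```

Call:
jog_arm([
  [0.2,0,0],
  [0.2,0,0],
  [0.2,0,0],
  [0.2,0,0],
  [0,0,0],
], twist=[0,0,0,0,0], fingers=[0,0,0,0,0])

```text
t: 13.32
tool_pos: [0.6568, -0.1603, 0.0527]
eef_rot: [-0.0, 0.638, 0.77, 0.0]
contact_force: [-0.1, -4.1, 4.1]
width: 0.0193
gripper_force: 60.0
```

Call:
jog_arm([
  [0.2,0,0],
  [0.2,0,0],
  [0.2,0,0],
  [0.2,0,0],
  [0,0,0],
], twist=[0,0,0,0,0], fingers=[0,0,0,0,0])

```text
t: 13.95
tool_pos: [0.6555, -0.1529, 0.0529]
eef_rot: [0.0, 0.638, 0.77, -0.0]
contact_force: [1.8, -5.4, 4.1]
width: 0.0193
gripper_force: 60.1
```

Call:
jog_arm([
  [0.2,0,0],
  [0.2,0,0],
  [0,0,0],
], twist=[0,0,0], fingers=[0,0,0])

```text
t: 14.32
tool_pos: [0.6547, -0.1486, 0.0528]
eef_rot: [0.0, 0.638, 0.77, 0.0]
contact_force: [1.4, -5.5, 4.2]
width: 0.0194
gripper_force: 60.0
```

Call:
jog_arm([
  [0.2,0,0],
  [0.2,0,0],
  [0,0,0],
], twist=[0,0,0], fingers=[0,0,0])

```text
t: 14.7
tool_pos: [0.6539, -0.1447, 0.0527]
eef_rot: [0.0, 0.638, 0.77, 0.0]
contact_force: [1.4, -5.0, 4.1]
width: 0.0193
gripper_force: 60.0
```

```bash
cat >> h.py <<'E'
O=np.array([.612,.052]);u=np.array([-.1857,.9826]);v=np.array([-.9826,-.1857])
def jig(w): d=np.atleast_2d(w)[:,:2]-O; return np.c_[d@u,d@v].round(4)
def plate(z=.03,cams=("scene","top","wrist")):
    for c in cams:
        p=snap(c)
        for x in ctrl.landmark_of(p,"plate")[:5]:
            w=toz(p,x["position"],z); j=jig(w)[0]
            if abs(j[0])<.2 and abs(j[1])<.08: print(c,"lm",round(x["conf"],2),j)
        for x in ctrl.trace(p,"plate")[:5]:
            m=np.asarray(x["pixels"]).astype('uint8')
            cs=cv2.findContours(m,0,2)[0]
            if not cs: continue
            q=max(cs,key=cv2.contourArea)[:,0,:]; j=jig(toz(p,q,z))
            if np.abs(j.mean(0)[0])<.2 and abs(j.mean(0)[1])<.08:
                r=cv2.minAreaRect((j*1000).astype('float32')); print(c,"mask",round(x["conf"],2),"x",j[:,0].min(),j[:,0].max(),"y",j[:,1].min(),j[:,1].max(),"rect",np.round(r[0]),np.round(r[1]),round(r[2],1))
E
python3 - <<'E'
from h import *
st(); plate()
E
```

```text
t 14.7 p [ 0.6539 -0.1447  0.0527] R [[-0.186, 0.983, 0.0], [0.983, 0.186, 0.0], [0.0, 0.0, -1.0]] F [ 1.37 -4.95  4.08] w 0.019305133816411617 60.03723442554474
scene lm 0.91 [-0.0434 -0.0051]
scene lm 0.49 [-0.0091 -0.0138]
top lm 0.85 [-0.0428 -0.0045]
top mask 0.89 x -0.081 -0.0009 y -0.0517 0.0374 rect [-42.  -7.] [80. 89.] 1.8
wrist mask 0.56 x -0.0785 -0.074 y -0.0545 0.0417 rect [-76.  -6.] [96.  4.] 90.0
```

The plate is against the step and the blade is about 10 mm under its edge. I insert it further.

Call:
jog_arm([
  [0.2,0,0],
  [0.2,0,0],
  [0.2,0,0],
  [0,0,0],
], twist=[0,0,0,0], fingers=[0,0,0,0])

```text
t: 15.65
tool_pos: [0.6526, -0.1389, 0.0527]
eef_rot: [0.0, 0.638, 0.77, -0.0]
contact_force: [1.3, -5.1, 3.8]
width: 0.0193
gripper_force: 60.1
```

Call:
jog_arm([
  [0.2,0,0],
  [0.2,0,0],
  [0.2,0,0],
  [0.2,0,0],
  [0,0,0],
], twist=[0,0,0,0,0], fingers=[0,0,0,0,0])

```text
t: 16.27
tool_pos: [0.6511, -0.131, 0.0527]
eef_rot: [-0.0, 0.638, 0.77, -0.0]
contact_force: [0.3, -4.9, 4.7]
width: 0.0191
gripper_force: 60.1
```

```bash
python3 - <<'E'
from h import *
s,_=st(); print(jig(s["tool_pos"])); plate(cams=("scene","top"))
E
```

```text
t 16.275 p [ 0.6511 -0.131   0.0527] R [[-0.186, 0.983, -0.0], [0.983, 0.186, 0.0], [0.0, -0.0, -1.0]] F [ 0.26 -4.86  4.73] w 0.019120382576046535 60.06672263145447
[[-0.1871 -0.0045]]
scene lm 0.59 [-0.0434 -0.0039]
scene mask 0.57 x -0.0816 0.0007 y -0.0503 0.045 rect [-40.  -3.] [95. 82.] 89.6
top lm 0.95 [-0.0458 -0.0061]
top lm 0.41 [0.0018 0.0042]
top mask 0.56 x -0.0822 -0.0018 y -0.0525 0.039 rect [-42.  -7.] [80. 92.] 0.0
```

Call:
jog_arm([
  [0,0,-0.4],
  [0,0,-0.5],
  [0,0,-0.5],
  [0.1,0,-0.5],
  [0.15,0,-0.45],
  [0.15,0,-0.45],
  [0.2,0,-0.4],
  [0.25,0,-0.4],
  [0.25,0,-0.35],
  [0,0,0],
], twist=[0,0,0,0,0,0,0,0,0,0], fingers=[0,0,0,0,0,0,0,0,0,0])

```text
t: 17.82
tool_pos: [0.6494, -0.1201, 0.0926]
eef_rot: [0.0, 0.638, 0.77, 0.0]
contact_force: [0.5, -1.2, -1.4]
width: 0.0192
gripper_force: 59.1
```

```bash
python3 - <<'E'
from h import *
s,_=st(); print(jig(s["tool_pos"])); plate(z=.05,cams=("scene","top","wrist"))
E
```

```text
t 17.825 p [ 0.6494 -0.1201  0.0926] R [[-0.186, 0.983, 0.001], [0.983, 0.186, -0.0], [-0.0, 0.0, -1.0]] F [ 0.51 -1.2  -1.36] w 0.019248226092336354 59.095149636268616
[[-0.1761 -0.0047]]
scene lm 0.58 [-0.0407 -0.0048]
scene mask 0.97 x -0.0526 -0.0065 y -0.0592 0.0549 rect [-29.  -2.] [ 43. 115.] 3.3
top lm 0.71 [-0.0321 -0.0111]
top mask 0.84 x -0.0609 -0.0007 y -0.0595 0.0414 rect [-31.  -9.] [ 60. 100.] 1.3
wrist mask 0.62 x -0.0482 -0.0436 y -0.0638 0.0507 rect [-46.  -7.] [114.   5.] 90.0
```

Call:
jog_arm([
  [0.3,0,-0.3],
  [0.35,0,-0.3],
  [0.35,0,-0.3],
  [0.4,0,-0.2],
  [0.4,0,-0.2],
  [0.4,0,-0.15],
  [0.4,0,-0.1],
  [0,0,0],
], twist=[0,0,0,0,0,0,0,0], fingers=[0,0,0,0,0,0,0,0])

```text
t: 19.27
tool_pos: [0.6443, -0.0942, 0.1078]
eef_rot: [-0.0, 0.638, 0.77, 0.0]
contact_force: [-0.0, 0.0, -1.4]
width: 0.019
gripper_force: 59.2
```

```bash
python3 - <<'E'
from h import *
s,_=st(); print(jig(s["tool_pos"])); plate(z=.06,cams=("scene","top"))
E
```

```text
t 19.275 p [ 0.6443 -0.0942  0.1078] R [[-0.186, 0.983, 0.0], [0.983, 0.186, 0.0], [0.0, 0.0, -1.0]] F [-0.03  0.02 -1.43] w 0.019004650963554026 59.23267900943756
[[-0.1496 -0.0046]]
scene mask 0.49 x -0.0187 0.0005 y -0.0592 0.056 rect [-7. -2.] [116.  18.] 85.7
top lm 0.67 [-0.0112 -0.0053]
top mask 0.64 x -0.0218 -0.0019 y -0.0603 0.0409 rect [-12. -10.] [101.  20.] 89.8
```

Call:
jog_arm([
  [0.25,0,0],
  [0.25,0,0],
  [0.25,0,0],
  [0.25,0,0],
  [0.25,0,0],
  [0.25,0,0],
  [0.2,0,0],
  [0.2,0,0],
  [0.2,0,0],
  [0,0,0],
  [0,0,0],
], twist=[0,0,0,0,0,0,0,0,0,0,0], fingers=[0,0,0,0,0,0,0,0,0,0,0])

```text
t: 20.95
tool_pos: [0.6405, -0.0741, 0.1077]
eef_rot: [0.0, 0.638, 0.77, -0.0]
contact_force: [0.8, 0.5, -1.2]
width: 0.0192
gripper_force: 59.2
```

```bash
python3 - <<'E'
from h import *
s,_=st(); print(jig(s["tool_pos"])); plate(z=.039,cams=("scene","top"))
E
```

```text
t 20.95 p [ 0.6405 -0.0741  0.1077] R [[-0.185, 0.983, 0.0], [0.983, 0.185, -0.0], [-0.0, 0.0, -1.0]] F [ 0.77  0.51 -1.21] w 0.01922133220436966 59.233075976371765
[[-0.1292 -0.0046]]
scene lm 0.56 [ 0.0146 -0.0066]
scene mask 0.6 x -0.0224 0.0597 y -0.0517 0.0423 rect [19. -5.] [94. 82.] 89.7
top lm 0.76 [ 0.0177 -0.0154]
top mask 0.69 x -0.0228 0.0595 y -0.0533 0.0386 rect [18. -7.] [82. 92.] 0.7
```

The plate is flipped and flat on the deck, spanning jig x from -22 to 60 mm. Next I back off, lower to mid-edge height and push.

Call:
jog_arm([
  [-1.5,0,0],
  [-2,0,0],
  [-1.5,0,0],
  [0,0,1.5],
  [0,0,1.5],
  [0,0,1],
  [0,0,0],
  [0.5,0,0],
  [0.5,0,0],
  [0,0,0],
], twist=[0,0,0,0,0,0,0,0,0,0], fingers=[0,0,0,0,0,0,0,0,0,0])

```text
t: 22.5
tool_pos: [0.6481, -0.1127, 0.0682]
eef_rot: [0.0, 0.638, 0.77, 0.0]
contact_force: [0.7, -0.3, -1.4]
width: 0.0189
gripper_force: 59.3
```

```bash
python3 - <<'E'
from h import *
s,_=st(); print(jig(s["tool_pos"])); plate(z=.039,cams=("top",))
p=snap("scene"); cv2.imwrite('pics/s6.png',cv2.resize(p["pixels"][190:310,230:390],None,fx=4.8,fy=4.8,interpolation=cv2.INTER_CUBIC))
E
```

```text
t 22.5 p [ 0.6481 -0.1127  0.0682] R [[-0.186, 0.982, 0.001], [0.982, 0.186, -0.0], [-0.0, 0.001, -1.0]] F [ 0.68 -0.31 -1.43] w 0.01893868845345194 59.278090596199036
[[-0.1685 -0.0048]]
top lm 0.88 [ 0.0162 -0.0011]
top lm 0.47 [0.001  0.0034]
top mask 0.74 x -0.0252 0.0592 y -0.0537 0.0393 rect [17. -7.] [84. 93.] 0.2
```

View pics/s6.png

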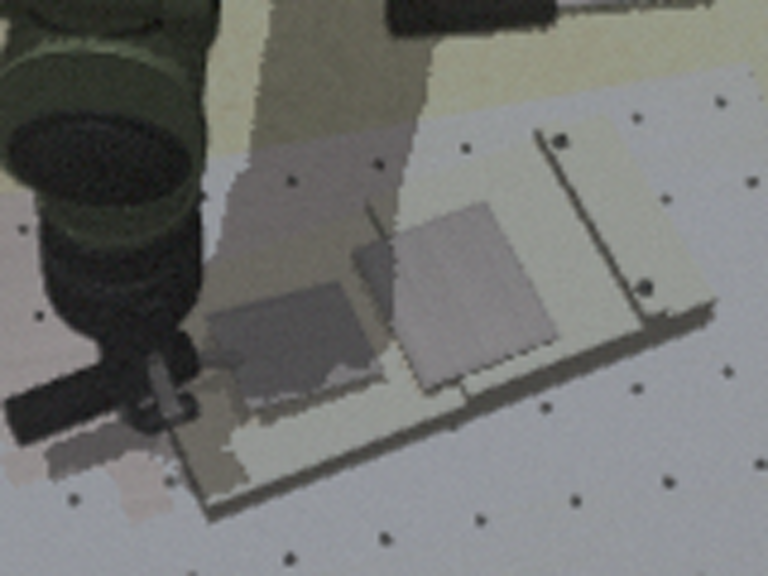

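The last picture shows the blank face up at about (470,295), lying square, with the blade behind it at (360,330).

Call:
jog_arm([
  [0.3,0,0.05],
  [0.3,0,0],
  [0.3,0,0],
  [0.3,0,0],
  [0.3,0,0],
  [0.3,0,0],
  [0.3,0,0],
  [0.3,0,0],
  [0,0,0],
], twist=[0,0,0,0,0,0,0,0,0], fingers=[0,0,0,0,0,0,0,0,0])

```text
t: 23.82
tool_pos: [0.6434, -0.0894, 0.0672]
eef_rot: [-0.0, 0.638, 0.77, 0.0]
contact_force: [1.0, -0.6, -0.8]
width: 0.019
gripper_force: 59.3
```

```bash
python3 - <<'E'
from h import *
s,_=st(); print(jig(s["tool_pos"])); plate(z=.039,cams=("top","scene"))
E
```

```text
t 23.825 p [ 0.6434 -0.0894  0.0672] R [[-0.186, 0.983, 0.0], [0.983, 0.186, 0.0], [0.0, 0.0, -1.0]] F [ 1.01 -0.58 -0.77] w 0.018970623531931966 59.26565766334534
[[-0.1447 -0.0046]]
top lm 0.6 [ 0.0266 -0.0003]
top mask 0.89 x -0.0138 0.0666 y -0.0528 0.0382 rect [26. -7.] [80. 91.] 0.0
scene lm 0.6 [ 0.0294 -0.0048]
scene lm 0.44 [-0.1398  0.0135]
scene mask 0.72 x -0.0141 0.069 y -0.0508 0.0411 rect [28. -5.] [92. 83.] 89.5
```

Call:
jog_arm([
  [0.3,0,0],
  [0.3,0,0],
  [0.3,0,0],
  [0.3,0,0],
  [0.3,0,0],
  [0.3,0,0],
  [0.3,0,0],
  [0.3,0,0],
  [0.3,0,0],
  [0.3,0,0],
  [0,0,0],
], twist=[0,0,0,0,0,0,0,0,0,0,0], fingers=[0,0,0,0,0,0,0,0,0,0,0])

```text
t: 25.5
tool_pos: [0.6377, -0.0597, 0.0671]
eef_rot: [-0.0, 0.638, 0.77, 0.0]
contact_force: [-0.9, -0.1, -1.5]
width: 0.0192
gripper_force: 59.3
```

Call:
jog_arm([
  [0.1,0,0],
  [0.1,0,0],
  [0,0,0],
], twist=[0,0,0], fingers=[0,0,0])

```text
t: 25.88
tool_pos: [0.6375, -0.0583, 0.0672]
eef_rot: [0.0, 0.638, 0.77, 0.0]
contact_force: [0.2, -1.0, -1.8]
width: 0.0189
gripper_force: 59.3
```

```bash
python3 - <<'E'
from h import *
s,_=st(); print(jig(s["tool_pos"])); plate(z=.039,cams=("top","scene"))
E
```

```text
t 25.875 p [ 0.6375 -0.0583  0.0672] R [[-0.185, 0.983, 0.0], [0.983, 0.185, -0.0], [-0.0, 0.0, -1.0]] F [ 0.17 -1.02 -1.76] w 0.01886537655592371 59.313949942588806
[[-0.1132 -0.0046]]
top lm 0.75 [ 0.0562 -0.0141]
top mask 0.77 x 0.0174 0.098 y -0.0528 0.0407 rect [57. -6.] [81. 93.] 1.0
scene lm 0.83 [ 0.0555 -0.0121]
scene mask 0.95 x 0.0181 0.0992 y -0.0499 0.0422 rect [59. -4.] [92. 81.] 89.8
```

Call:
jog_arm([
  [0.1,0,0],
  [0.1,0,0],
  [0.1,0,0],
  [0,0,0],
], twist=[0,0,0,0], fingers=[0,0,0,0])

```text
t: 26.68
tool_pos: [0.6369, -0.0551, 0.0672]
eef_rot: [-0.0, 0.638, 0.77, 0.0]
contact_force: [0.7, -1.4, -1.2]
width: 0.0189
gripper_force: 59.3
```

Call:
jog_arm([
  [0.1,0,0],
  [0,0,0],
], twist=[0,0], fingers=[0,0])

```text
t: 26.92
tool_pos: [0.6367, -0.0543, 0.0672]
eef_rot: [-0.0, 0.638, 0.77, 0.0]
contact_force: [-0.9, -0.8, -1.2]
width: 0.0195
gripper_force: 59.3
```

Call:
jog_arm([
  [0.1,0,0],
  [0,0,0],
], twist=[0,0], fingers=[0,0])

```text
t: 27.18
tool_pos: [0.6365, -0.0533, 0.0672]
eef_rot: [-0.0, 0.638, 0.77, 0.0]
contact_force: [0.5, -0.6, -0.7]
width: 0.0194
gripper_force: 59.3
```

Call:
jog_arm([
  [0.1,0,0],
  [0,0,0],
], twist=[0,0], fingers=[0,0])

```text
t: 27.42
tool_pos: [0.6366, -0.053, 0.0674]
eef_rot: [0.001, 0.638, 0.77, -0.0]
contact_force: [0.6, -3.4, -0.3]
width: 0.0192
gripper_force: 59.4
```

Call:
jog_arm([
  [0.1,0,0],
  [0,0,0],
], twist=[0,0], fingers=[0,0])

```text
t: 27.68
tool_pos: [0.6366, -0.0528, 0.0676]
eef_rot: [0.001, 0.638, 0.77, -0.001]
contact_force: [-0.3, -5.4, -0.1]
width: 0.0192
gripper_force: 59.5
```

Call:
jog_arm([
  [0.08,0,0],
  [0,0,0],
], twist=[0,0], fingers=[0,0])

```text
t: 27.92
tool_pos: [0.6366, -0.0527, 0.0678]
eef_rot: [0.002, 0.639, 0.77, -0.001]
contact_force: [-0.7, -7.0, 1.8]
width: 0.0194
gripper_force: 59.6
```

Call:
jog_arm([
  [0.07,0,0],
  [0,0,0],
  [0,0,0],
  [0,0,0],
], twist=[0,0,0,0], fingers=[0,0,0,0])

```text
t: 28.42
tool_pos: [0.6366, -0.0527, 0.068]
eef_rot: [0.002, 0.639, 0.769, -0.002]
contact_force: [0.7, -9.9, 1.5]
width: 0.0191
gripper_force: 59.7
```

```bash
python3 - <<'E'
from h import *
s,_=st(); print(jig(s["tool_pos"])); plate(z=.039,cams=("top","scene")); st()
E
```

```text
t 28.425 p [ 0.6366 -0.0527  0.068 ] R [[-0.184, 0.983, 0.001], [0.983, 0.184, -0.005], [-0.005, 0.0, -1.0]] F [ 0.69 -9.88  1.55] w 0.019108288182335623 59.69096839427948
[[-0.1074 -0.0048]]
top lm 0.91 [ 0.0655 -0.0096]
top mask 0.82 x 0.0233 0.1039 y -0.0523 0.0378 rect [64. -7.] [80. 91.] 1.0
scene lm 0.78 [ 0.0611 -0.0038]
scene mask 0.86 x 0.0244 0.105 y -0.0511 0.0412 rect [65. -5.] [80. 92.] 1.8
t 28.725 p [ 0.6366 -0.0527  0.0679] R [[-0.184, 0.983, 0.001], [0.983, 0.184, -0.005], [-0.005, 0.0, -1.0]] F [ 0.68 -9.62  1.96] w 0.019361675571071917 59.69085216522217
```

The plate is seated with about 9.6 N for over half a second. I back off and return the spatula.

Call:
jog_arm([
  [-0.3,0,0],
  [-1,0,0],
  [-3,0,0],
  [-3,0,0],
  [0,0,-3],
  [0,0,-3.5],
  [0,0,-3.5],
  [0,0,0],
  [0,-4.6,0],
  [0,-4.6,0],
  [0,-4.6,0],
  [0,-4.6,0],
  [-0.2,-4.6,0],
  [0,0,0],
  [0,0,0],
], twist=[0,0,0,0,0,0,0,7.6,0,0,0,0,0,0,0], fingers=[0,0,0,0,0,0,0,0,0,0,0,0,0,0,0])

```text
t: 30.6
tool_pos: [0.4208, -0.1363, 0.1676]
eef_rot: [0.001, 0.688, 0.726, 0.001]
contact_force: [0.1, 0.0, -1.3]
width: 0.0194
gripper_force: 59.6
```

```bash
python3 - <<'E'
from h import *
s,r=st(); print("to park, tool frame cm",(r.inv().apply(np.array([.4183,-.1393,.0295])-s["tool_pos"])*100).round(2)); plate(z=.039,cams=("top","scene"))
p=snap("wrist")
for x in ctrl.trace(p,"rest")[:2]: print("rest",x["bbox"],x["conf"])
E
```

```text
t 30.6 p [ 0.4208 -0.1363  0.1676] R [[-0.054, 0.999, 0.002], [0.999, 0.054, 0.0], [-0.0, 0.002, -1.0]] F [ 0.15  0.04 -1.34] w 0.01935683825861034 59.62385594844818
to park, tool frame cm [-0.28 -0.29 13.81]
top lm 0.68 [ 0.0607 -0.0116]
top mask 0.9 x 0.0212 0.1043 y -0.0544 0.0406 rect [63. -7.] [83. 95.] 0.3
scene lm 0.94 [ 0.0677 -0.003 ]
scene mask 0.95 x 0.0217 0.1058 y -0.0521 0.0422 rect [64. -5.] [84. 94.] 0.4
rest [246.1, 210.7, 54.2, 36.1] 0.66
```

Call:
jog_arm([
  [-0.3,-0.3,0],
  [0,0,3.5],
  [0,0,3.5],
  [0,0,3],
  [0,0,2],
  [0,0,1],
  [0,0,0.4],
  [0,0,0.2],
  [0,0,0],
], twist=[0,0,0,0,0,0,0,0,0], fingers=[0,0,0,0,0,0,0,0,0])

```text
t: 32.12
tool_pos: [0.4175, -0.1395, 0.0317]
eef_rot: [0.0, 0.688, 0.726, 0.0]
contact_force: [0.1, -0.6, -0.9]
width: 0.019
gripper_force: 59.7
```

Call:
jog_arm([
  [0,0,0.1],
  [0,0,0],
], twist=[0,0], fingers=[0,0])

```text
t: 32.38
tool_pos: [0.4172, -0.1393, 0.0304]
eef_rot: [0.0, 0.688, 0.726, 0.0]
contact_force: [0.4, -0.3, -1.8]
width: 0.0192
gripper_force: 59.7
```

Call:
jog_arm([
  [0,0,0.1],
  [0,0,0.1],
  [0,0,0],
], twist=[0,0,0], fingers=[0,0,0])

```text
t: 32.75
tool_pos: [0.4172, -0.1393, 0.0286]
eef_rot: [0.0, 0.688, 0.726, 0.0]
contact_force: [-1.3, 2.2, 7.2]
width: 0.0187
gripper_force: 60.9
```

Call:
jog_arm([
  [0,0,-0.05],
  [0,0,0],
  [0,0,0],
  [0,0,0],
  [0,0,0],
  [0,0,0],
  [0,0,0],
  [0,0,0],
  [0,0,0],
], twist=[0,0,0,0,0,0,0,0,0], fingers=[0.4,0.4,0.5,0.7,1,1,1,1,1])

```text
t: 33.88
tool_pos: [0.4171, -0.1393, 0.0287]
eef_rot: [0.0, 0.688, 0.726, -0.0]
contact_force: [0.2, -0.4, -0.3]
width: 0.0852
gripper_force: 0.0
```

Call:
jog_arm([
  [0,0,-2],
  [0,0,-4],
  [0,0,-5],
  [0,0,-5],
  [0,0,-4],
  [0,0,0],
  [0,0,0],
], twist=[0,0,0,0,0,0,0], fingers=[1,1,1,1,1,1,1])

```text
t: 34.75
tool_pos: [0.4166, -0.139, 0.2281]
eef_rot: [-0.0, 0.688, 0.726, -0.0]
contact_force: [-0.5, -0.1, -0.0]
width: 0.0854
gripper_force: 0.0
```

```bash
python3 - <<'E'
from h import *
st(); plate(z=.039,cams=("top","scene"))
p=snap("wrist")
for o in("spatula","rest"):
    for x in ctrl.landmark_of(p,o)[:2]: print(o,round(x["conf"],2),toz(p,x["position"],.048 if o=="spatula" else 0).round(4))
for x in ctrl.trace(p,"spatula")[:1]:
    m=np.asarray(x["pixels"]).astype('uint8'); g=p["pixels"].max(2)
    ys,xs=np.nonzero((m>0)&(g<45)); print("dark handle px rows",ys.min(),ys.max(),"cols",xs.min(),xs.max())
    for yy in (ys.min()+3,ys.max()-3): c=xs[ys==yy]; print(toz(p,[c.mean(),yy],.06).round(4))
E
```

```text
t 34.75 p [ 0.4166 -0.139   0.2281] R [[-0.054, 0.999, -0.001], [0.999, 0.054, 0.0], [0.0, -0.001, -1.0]] F [-0.45 -0.09 -0.02] w 0.08539203839139009 0.0
top lm 0.68 [ 0.0638 -0.0027]
top mask 0.78 x 0.0233 0.1047 y -0.0532 0.0386 rect [64. -7.] [81. 92.] 0.2
scene lm 0.59 [ 0.0674 -0.0058]
scene mask 0.63 x 0.0227 0.1047 y -0.0506 0.0411 rect [64. -5.] [82. 92.] -0.0
spatula 0.66 [[ 0.4201 -0.1398  0.048 ]]
dark handle px rows 151 239 cols 268 286
[[ 0.4155 -0.105   0.06  ]]
[[ 0.4211 -0.1957  0.06  ]]
```

```bash
python3 -c "
from cell import ctrl
print(ctrl.sign_off())"
```

```text
the job is handed in; nothing more can be done
None
```

I flipped the plate onto the high deck blank side up, pushed it against the rail with about 9.6 N, put the spatula back in its stand and handed the job in at about 35 s; sign-off gave no verdict, but the final camera check showed plate and spatula in place.

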